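Clamp the sample under the blower and switch on at the locking toggle

ROBOT

A 6-joint arm with a two-finger parallel gripper is mounted at the origin on the work surface. World frame = base frame: x ahead of the robot, y to its left, z up, the work surface at z = 0. Lengths are in m, angles in rad, forces in N, time in s.
With the tool pointing down it reaches from about 0.325 to 0.775 m from the base axis. Payload 9.3 kg.
Tool frame: the origin (TCP) lies between the finger pads; the fingertips stand 11 mm ahead of it and the grasp point (between the pads) lies 8 mm behind it; z points along the fingers, y is the line along which they close (so a half turn about z gives the same grasp; the last joint's range is limited). The gripper opens to 85 mm and grips with 20 to 120 N. Pads are 22 mm wide; open, the fingers measure 114 mm over their backs; the gripper's body (76 mm by 85 mm) begins 54 mm behind the grasp point. The pads swing forward as they close: fully open they stand 13 mm farther back than shut.
Start: joints at [1.107, 0.259, 0.021, 1.334, 0, 1.418], TCP at [0.168, 0.524, 0.242] pointing down, gripper open.
Joint ranges: [-3.04, 3.04], [-0.91, 1.82], [-1.04, 1.36], [-1.92, 1.95], [-1.52, 1.45], [-3.14, 3.14]. Speed limits (rad/s): [2.22, 2.22, 2.79, 3.14, 3.14, 3.14].

INTERFACE

Orientations are given as [roll, pitch, yaw] about the fixed x, y, z axes, in that order (R = Rz(yaw) Ry(pitch) Rx(roll)).
In Python, from cell import r, optics gives the robot as it stands.
- The arm moves only by the shell command python3 -m crank 'ROWS' [FORCE]. ROWS is JSON, a list of rows, each an object with "delta_pos": the shift along the world's x, y, z in mm, a list of three; "angular": the turn, a rotation vector about the world's x, y, z in degrees, a list of three; "jaw": the closure in counts, from 0 (fully open) to 255 (shut). A call has exactly 5 rows; each row shifts and turns the commanded pose from where the row before left it; what a row does not reach is not made up. A row lasts 1/10 s, in which the tool goes at most 50 mm and 8.59 degrees, less where a joint would pass 70% of its speed; a pose out of reach is approached as far as the arm can. A call is refused whole if a number of a shift passes 50 or a number of a turn 8.59, either way. A call with a gripper value outside its range is refused whole. The fingers move at their own pace and stop on an object; FORCE is the grip in N (left out, the last holds). Time passes only in rows, so rows that do not move let the fingers close, or fill a call up. It gives the time, the measured TCP pose, the force, the opening and the grip force at its end, in the units of the state.
- r.observe(): the state, without advancing time (a new reading comes with each control period).
- optics.camera(name): name is "scene" or "side" or "wrist"; returns the picture (420x560x3 uint8, red, green, blue); there is no depth.
- optics.camera_model(name): a dict with "fx", "fy", "cx", "cy" (pixels), "D" ([k1, k2, p1, p2, k3] as OpenCV has them; the pictures are not rectified), "cam_to_world" (4x4, takes a point from camera to world coordinates). Camera axes: x right, y down, z forward; pixel columns grow to the right and rows downward; lengths in m; the calibration is good to about 2 mm. A picture is of the moment at which its call begins: read the wrist's pose just before it. camera_model takes no time and is no camera call; for the wrist camera it gives the pose at the moment of the call.
- r.close_job(): hands the job in; it is judged then, once.
The state is a dict: "time_s": time; "joint_positions": joint angles; "joint_velocities": joint speeds; "joint_efforts": joint torques, N m; "eef_pos": TCP position; "tool_rot": TCP orientation; "contact_force": force on the tool from outside, world axes, zero at the start; "wrist_torque": the same for the moment, N m; "grip_width": opening from 0.0 (shut) to 1.0 (fully open); "grip_force": force on a finger pad.
Only numpy, scipy, OpenCV 4.12 (cv2) and the standard library are available. Lean on these libraries where they do the work, as an engineer would, in place of code of your own. Each camera call takes 0.05 s, during which the arm holds its last target. There are 200 camera calls.

TASK

Start the drying stand: slide the carriage with the sample dish fully home under the blower, then flip the carriage's cam lever forward and all the way down so that it locks the carriage, and only then switch on at the grey control box: pull the locking toggle bat outward, flip it past its lock posts to the other side and let it drop fully back into its seat there. Do not push about or tip over anything else standing on the bench.

Things in the scene. Friction and masses are not known exactly. Their poses are not given: they have to be found in the camera images.
- stand: Drying stand, fixed to the bench. Origin on the bench under its middle; x away from the robot, y along the rails, the way the carriage slides home. Grey base plate 235 x 300 x 12 mm (x -105 to 130 mm), two steel rails, tops 30 mm up; the front rail (x -95 to -45 mm) has a 20 mm wide notch at y 105 mm. Steel column 18 mm thick, 340 mm tall, at x 118, y 60 mm.
- nozzle (a point): Lower end of the black blower nozzle (68 mm wide at most, pointing down) over the stand, at stand x 55, y 60 mm, 125 mm above the bench. The olive blower barrel above it is 78 mm thick and lies along the stand's x from x 20 to 155 mm, 183 to 261 mm above the bench; the column holds it.
- carriage (a joint): Aluminium carriage (180 x 140 mm, white dish 96 mm wide at its back) sliding along the stand's y. 0 m: far end, away from the blower; 0.120 m: home at the end stop, dish under the nozzle. Friction and drag 2 to 4 N; it stays where it is left. Its centre lies at stand y = value - 60 mm.
- handle (a point): Black upright block on the front of the carriage, to grip or push: 40 mm along the stand's x, 14 mm along its y (grip it there), its top 120 mm above the bench. The point is at its middle, 20 mm below its top, at stand x -58 mm, y = carriage value - 100 mm; the cam lever is 85 mm further to +y.
- cam_lever (a joint): Dark steel cam lever on the carriage's front. 0 rad: upright, carriage free; swings forward (to the stand's -x, towards the robot) and down to 1.5 rad: lying level, carriage locked. Hinge along the stand's y at x -55 mm, y = carriage value - 15 mm, 55 mm above the bench. Its nose fits the rail's notch only with the carriage home; elsewhere it strikes the rail at 0.5 to 0.6 rad. Stays where left.
- lever_grip (a point): Middle of the cam lever's black cross grip: a round bar 22 mm thick and 34 mm long along the stand's y, 80 mm from the lever's hinge. It can be pinched over its ends from above (34 mm wide) and led round the hinge, or just pushed; 1 to 2 N turn it.
- switch_box: Grey control box 120 x 130 x 60 mm (x, y, z), fixed to the bench left or right of the stand. Origin at the middle of its underside; its y is the way the bat flips. On its top two steel lock posts (12 x 12 mm, 47 mm tall, at x +17 and -17 mm, y 0) with the bat's shaft between them.
- bat_tilt (a joint): Lean of the locking toggle bat about its hinge, which runs along the box's x at the middle of the box's top, 60 mm above the bench. 0 rad: off, 0.45 rad from upright towards the box's -y; 0.9 rad: on, 0.45 rad towards its +y. It turns easily and falls to the side it leans to, but unless pulled out the bar across its shaft strikes the lock posts after about 0.2 rad.
- bat (a joint): How far the bat is pulled outward along its own shaft, m: 0 seated, 0.020 at most. A spring draws it back (4 N seated, 8 N at full pull). Pulled by 13 mm or more, its bar clears the lock posts; 16 to 17 mm is a good pull.
- bat_grip (a point): Middle of the bat's black round end: a cylinder 26 mm thick and 28 mm long along the box's x. A 28 mm wide grasp over its flat ends, from above, lets the bat turn between the fingers. It lies 100 mm from the hinge when seated.
- amber_bottle: Bystander, loose, to be left alone: amber bottle, 70 mm wide, 160 mm tall. Origin at the middle of its underside.
- white_jar: Bystander, loose, to be left alone: white jar, 72 mm wide, 100 mm tall. Origin at the middle of its underside.
- clear_bottle: Bystander, loose, to be left alone: clear plastic bottle, 56 mm wide, 140 mm tall, close in front of the stand. Origin at the middle of its underside.
- beaker: Bystander, loose, to be left alone: glass beaker, 72 mm wide, 90 mm tall. Origin at the middle of its underside.
- steel_can: Bystander, loose, to be left alone: steel can, 66 mm wide, 110 mm tall. Origin at the middle of its underside.
- carton: Bystander, loose, to be left alone: cardboard carton 120 x 80 x 70 mm. Origin at the middle of its underside.
- tape_roll: Bystander, loose, to be left alone: roll of tape lying flat, 100 mm wide, 25 mm high. Origin at the middle of its underside.
- spatula: Bystander, loose, to be left alone: spatula lying flat, 190 mm long along its x. Origin at the middle of its underside.
- balance: Bystander, fixed: white laboratory balance 210 x 170 mm, 68 mm tall, on the other side of the stand from the control box. Origin at the middle of its underside.
Not all that is in view belongs to the job. What is shaped like the switch_box but green or yellow is not meant.

How it is judged:
By the outcome, as a careful person would: the job done as asked, in the order asked, and still so for the second after the job is handed in, with the robot touching nothing.
It also fails if it takes over 59 s, if anything falls off the work surface, if the arm or the gripper's body presses on something with over 40 N, if the wrist force passes 120 N, or if a joint passes its speed limit or range.

## Working session

There is one attempt and no reset: what is moved stays moved. The work goes in short steps, Python scripts to look and compute and a shell command to move; the robot and the scene stay as the last step left them, time stands still between calls to the robot, and variables do not carry over. Pictures are saved under pics/ and viewed, at most 10 in all, crops included, and the job is handed in when it is done.

```bash
mkdir -p pics; ls; python3 - <<'E'
from cell import r, optics
import cv2
for n in ("scene","side"):
    im=optics.camera(n); cv2.imwrite(f"pics/{n}0.png",im[:,:,::-1])
    m=optics.camera_model(n); print(n,{k:(v if k!='cam_to_world' else [[round(float(a),3) for a in q] for q in v]) for k,v in m.items()})
s=r.observe();print(s['time_s'],s['eef_pos'],s['tool_rot'],s['contact_force'],s['grip_width'])
E
```

```text
pics
scene {'fx': 424.3402643892044, 'fy': 424.3402643892044, 'cx': 276.6625583348346, 'cy': 210.2417415442292, 'D': array([-0.10339874,  0.        ,  0.        ,  0.        ,  0.        ]), 'cam_to_world': [[-0.441, 0.713, -0.545, 1.116], [0.897, 0.344, -0.277, 0.309], [-0.01, -0.611, -0.792, 1.043], [0.0, 0.0, 0.0, 1.0]]}
side {'fx': 427.55496292130573, 'fy': 427.55496292130573, 'cx': 280.1361036184067, 'cy': 208.20514312289566, 'D': array([-0.12400041,  0.        ,  0.        ,  0.        ,  0.        ]), 'cam_to_world': [[0.771, -0.371, 0.518, -0.092], [-0.637, -0.463, 0.616, -0.713], [0.011, -0.805, -0.593, 0.789], [0.0, 0.0, 0.0, 1.0]]}
0.1 [0.16808662 0.52344967 0.24172709] [-3.14044088e+00 -1.98517917e-04  2.83081008e+00] [ 0.36690152 -0.63119188 -0.45595005] 0.9977851055192221
```

View pics/scene0.png

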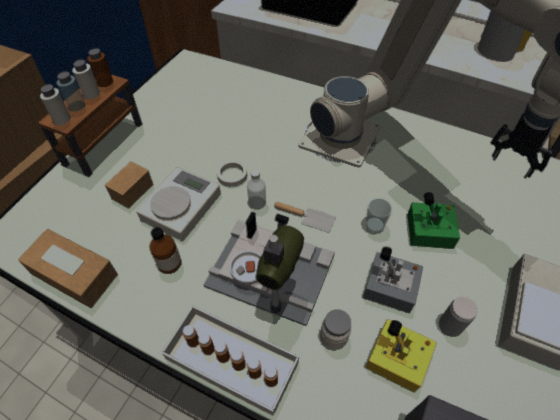

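View pics/side0.png

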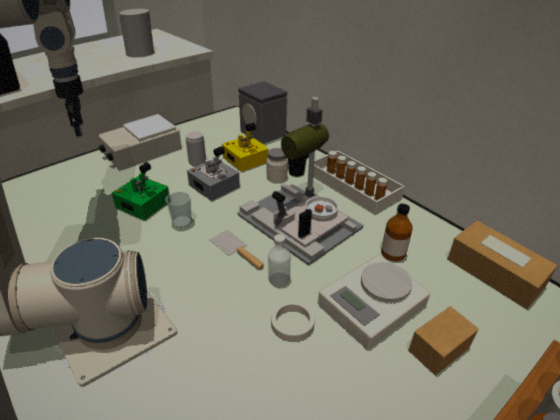

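The scene view shows the stand around (270,260), the grey box at (394,280), the clear bottle at (257,190) and the beaker at (378,215). The side view shows the stand at (300,220) and the grey box at (213,178). Next I'll enlarge both.

```bash
python3 - <<'E'
import cv2
a=cv2.imread("pics/scene0.png")[170:330,200:430]; cv2.imwrite("pics/c1.png",cv2.resize(a,None,fx=3.4,fy=3.4,interpolation=cv2.INTER_CUBIC))
a=cv2.imread("pics/side0.png")[95:265,175:375]; cv2.imwrite("pics/c2.png",cv2.resize(a,None,fx=3.5,fy=3.5,interpolation=cv2.INTER_CUBIC))
E
```

```text
(no output)
```

View pics/c1.png

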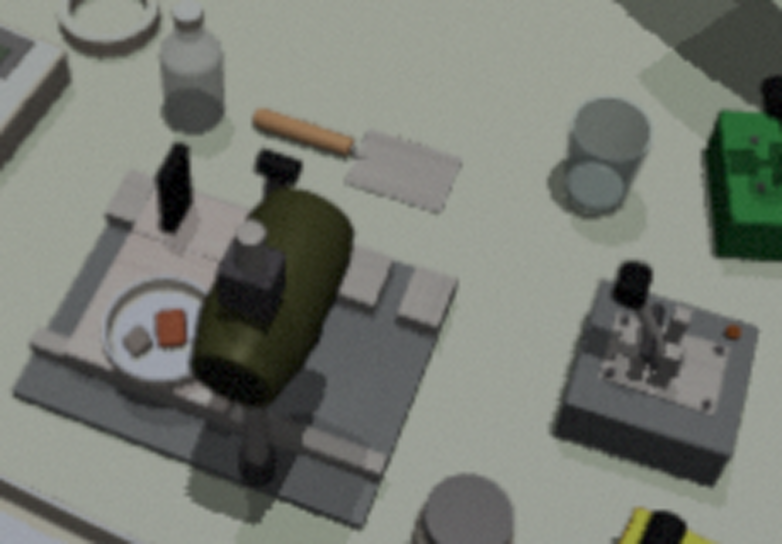

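View pics/c2.png

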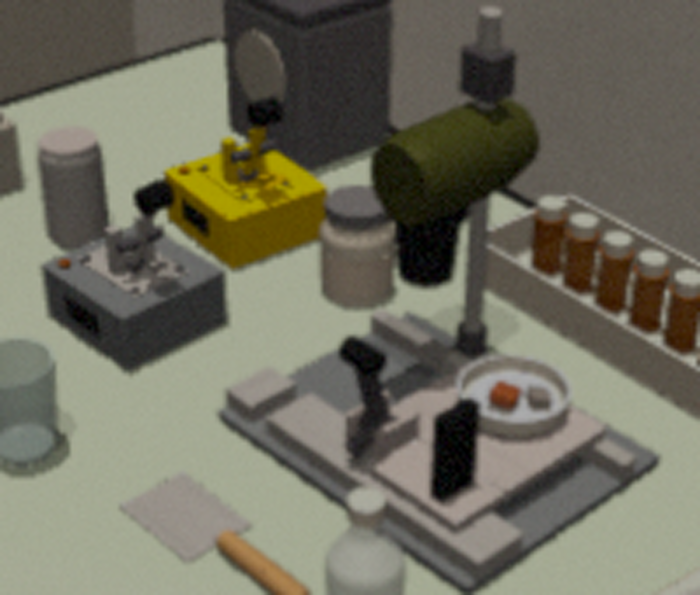

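```bash
cat > h.py <<'E'
import numpy as np, cv2
from cell import r, optics
def ray(n,uv,m=None):
    m=m or optics.camera_model(n); K=np.array([[m['fx'],0,m['cx']],[0,m['fy'],m['cy']],[0,0,1.]])
    p=cv2.undistortPoints(np.array([[uv]],float),K,np.array(m['D'],float))[0,0]
    T=np.array(m['cam_to_world']); d=T[:3,:3]@np.array([p[0],p[1],1]); return T[:3,3],d/np.linalg.norm(d)
def onz(n,uv,z,m=None):
    o,d=ray(n,uv,m); return o+d*(z-o[2])/d[2]
def tri(a,b):  # least-squares meeting of rays [(o,d),(o,d)], returns point, gap
    A=sum(np.eye(3)-np.outer(d,d) for o,d in (a,b)); v=sum((np.eye(3)-np.outer(d,d))@o for o,d in (a,b))
    p=np.linalg.solve(A,v); return p,[float(np.linalg.norm(np.cross(d,p-o))) for o,d in (a,b)]
S=lambda x,y:(200+x/3.4-.35,170+y/3.4-.35)
D=lambda x,y:(175+x/3.5-.36,95+y/3.5-.36)
E
python3 - <<'E'
from h import *
np.set_printoptions(precision=4,suppress=True)
def fit(model,meas):
    model=np.array(model,float)/1000;meas=np.array(meas)[:,:2];cm=model.mean(0);cz=meas.mean(0)
    A=model-cm;B=meas-cz;yaw=np.arctan2((A[:,0]*B[:,1]-A[:,1]*B[:,0]).sum(),(A*B).sum())
    R=np.array([[np.cos(yaw),-np.sin(yaw)],[np.sin(yaw),np.cos(yaw)]]);t=cz-R@cm
    return t,yaw,(meas-(model@R.T+t))*1000
pl=[onz('scene',S(18,392),.012),onz('scene',S(362,522),.012),onz('side',D(222,415),.012),onz('side',D(655,460),.012),onz('side',D(470,588),.012)]
print('stand',*fit([[130,-150],[130,150],[-105,150],[130,-150],[-105,-150]],pl))
bc=[onz('scene',S(*p),.06) for p in [(598,283),(757,330),(728,455),(563,408)]]
bd=[onz('side',D(*p),.06) for p in [(45,265),(128,330),(225,285),(150,228)]]
print('boxtop scene',np.array(bc)[:,:2],'side',np.array(bd)[:,:2])
print('lengths',[np.linalg.norm(bc[i]-bc[(i+1)%4]) for i in range(4)],[np.linalg.norm(bd[i]-bd[(i+1)%4]) for i in range(4)])
print('bat',tri(ray('scene',S(632,285)),ray('side',D(153,195))))
print('lever',tri(ray('scene',S(278,166)),ray('side',D(362,354))))
print('handle top',tri(ray('scene',S(178,150)),ray('side',D(461,405))))
for nm,s,d,z in [('clear',(192,112),(366,620),0.0),('beaker',(594,185),(25,440),0),('jar',(467,500),(358,205),.1),('amber',None,None,0)]:
    if s: print(nm,onz('scene',S(*s),z),onz('side',D(*d),z))
print('nozzle side',D(428,275))
E
```

```text
stand [0.5822 0.0184] 0.07493995058919123 [[-1.7629  7.2545]
 [ 0.4924 -0.092 ]
 [ 4.8762 -6.3053]
 [-6.8083 -1.5286]
 [ 3.2025  0.6715]]
boxtop scene [[0.4536 0.2727]
 [0.4409 0.4009]
 [0.5556 0.4089]
 [0.5714 0.284 ]] side [[0.4407 0.3952]
 [0.443  0.253 ]
 [0.5519 0.2603]
 [0.5549 0.3915]]
lengths [np.float64(0.12881666728441224), np.float64(0.114945250045039), np.float64(0.12594141017717006), np.float64(0.11831585389271708)] [np.float64(0.14225893676945586), np.float64(0.10905419534874833), np.float64(0.1311925949004868), np.float64(0.11432093700720927)]
bat (array([0.5067, 0.2992, 0.1523]), [4.685892277389406e-06, 4.685892277476248e-06])
lever (array([0.5103, 0.0143, 0.1346]), [0.0008221675787565574, 0.0008221675787566023])
handle top (array([ 0.5294, -0.0704,  0.1273]), [0.005910905373471691, 0.005910905373471664])
clear [ 0.3984 -0.1277  0.    ] [ 0.4177 -0.1061 -0.    ]
beaker [0.3163 0.2349 0.    ] [0.3272 0.244  0.    ]
jar [0.69   0.2482 0.1   ] [0.6959 0.2448 0.1   ]
nozzle side (296.92571428571426, 173.21142857142854)
```

Handle and lever agree on a carriage value of about 0.015 m. The bat leans towards world −y and flips towards +y. I'll move to a spot near the handle, shutting the gripper and turning it into line with the stand.

```bash
R='{"delta_pos":[24,-42,0],"angular":[0,0,1.5],"jaw":255}'; python3 -m crank '[{"delta_pos":[24,-42,0],"angular":[0,0,1.5],"jaw":255},{"delta_pos":[24,-42,0],"angular":[0,0,1.5],"jaw":255},{"delta_pos":[24,-42,0],"angular":[0,0,1.5],"jaw":255},{"delta_pos":[24,-42,0],"angular":[0,0,1.5],"jaw":255},{"delta_pos":[24,-42,0],"angular":[0,0,1.5],"jaw":255}]' 40
python3 -m crank '[{"delta_pos":[24,-42,0],"angular":[0,0,1.5],"jaw":255},{"delta_pos":[24,-42,0],"angular":[0,0,1.5],"jaw":255},{"delta_pos":[24,-42,0],"angular":[0,0,1.5],"jaw":255},{"delta_pos":[24,-42,0],"angular":[0,0,1.5],"jaw":255},{"delta_pos":[24,-42,0],"angular":[0,0,1.5],"jaw":255}]'
python3 - <<'E'
from h import *
print(optics.camera_model('wrist')['cam_to_world'].round(3) if hasattr(optics.camera_model('wrist')['cam_to_world'],'round') else optics.camera_model('wrist'))
cv2.imwrite('pics/w1.png',optics.camera('wrist')[:,:,::-1])
# full side bottle base
print(onz('side',(279,283),0),onz('scene',(256.5,205),0))
E
```

```text
time_s: 0.6
eef_pos: [0.2885, 0.3119, 0.2421]
tool_rot: [-3.141, -0.0, 2.963]
contact_force: [0.5, 0.2, -0.1]
grip_width: 0.139
grip_force: 0.0
time_s: 1.1
eef_pos: [0.4086, 0.1017, 0.2423]
tool_rot: [3.141, 0.0, 3.094]
contact_force: [1.2, 1.2, -0.7]
grip_width: -0.003
grip_force: 0.0
[[ 0.047  0.946  0.32   0.324]
 [ 0.999 -0.044 -0.015  0.106]
 [-0.     0.32  -0.947  0.374]
 [ 0.     0.     0.     1.   ]]
[ 0.39197298 -0.1365754   0.        ] [ 0.40645183 -0.1220609   0.        ]
```

View pics/w1.png

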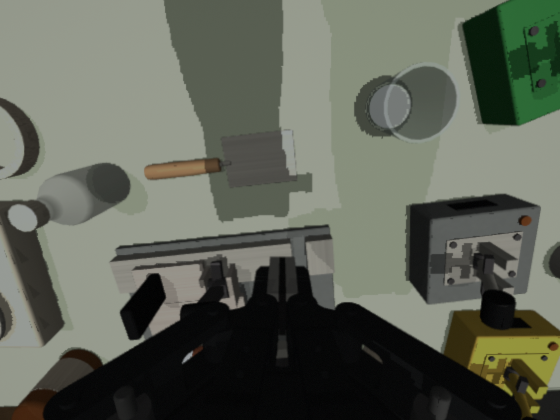

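Wrist view: the stand's front edge runs from (118,246) to (330,228), with the notch at (298,240), the handle at (145,300), the lever at (210,285) and the bat at (497,308). I'll enlarge this view to measure it.

```bash
python3 - <<'E'
import cv2,numpy as np
a=cv2.imread("pics/w1.png")
f=lambda c:cv2.resize(cv2.convertScaleAbs(c,alpha=1.6,beta=15),None,fx=4,fy=4,interpolation=cv2.INTER_CUBIC)
A=f(a[215:285,100:300]);A=f(a[265:335,105:305]);B=f(a[190:325,400:560])[:,:]
C=cv2.resize(cv2.convertScaleAbs(a[220:345,105:345],alpha=1.6,beta=15),None,fx=3.3,fy=3.3,interpolation=cv2.INTER_CUBIC)
B=cv2.resize(cv2.convertScaleAbs(a[190:330,400:560],alpha=1.6,beta=15),None,fx=2.2,fy=1.25*1.1)
B=cv2.resize(cv2.convertScaleAbs(a[192:254+70,400:560],alpha=1.6,beta=15),None,fx=1.4,fy=1.4)
o=np.zeros((600,792,3),np.uint8);o[:C.shape[0],:C.shape[1]]=C;o[-B.shape[0]:,:B.shape[1]]=B
print(C.shape,B.shape);cv2.imwrite("pics/c3.png",o)
E
```

```text
(412, 792, 3) (185, 224, 3)
```

View pics/c3.png

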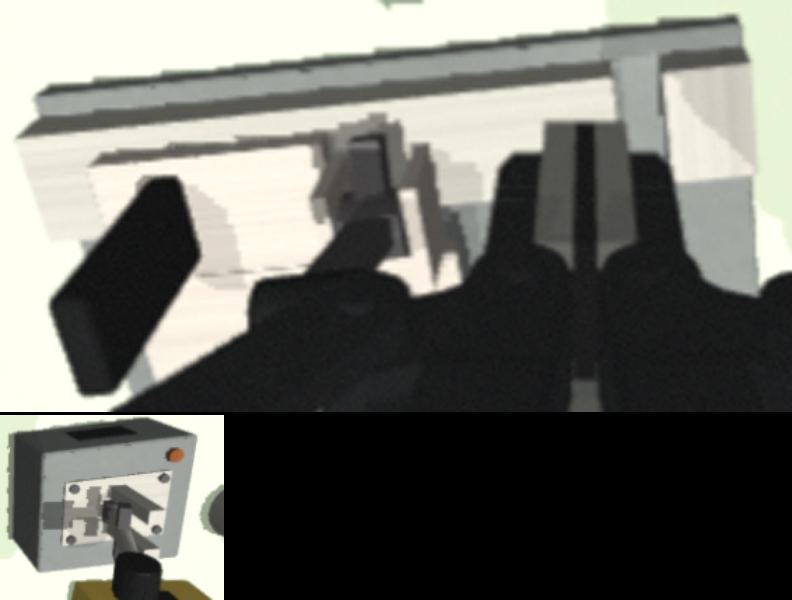

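```bash
python3 - <<'E'
from h import *
np.set_printoptions(precision=4,suppress=True)
C=lambda u,v:(105+u/3.3-.35,220+v/3.3-.35); B=lambda u,v:(400+u/1.4-.15,192+(v-415)/1.4-.15)
m=optics.camera_model('wrist')
def fit(model,meas):
    model=np.array(model,float)/1000;meas=np.array(meas)[:,:2];cm=model.mean(0);cz=meas.mean(0)
    A=model-cm;b=meas-cz;yaw=np.arctan2((A[:,0]*b[:,1]-A[:,1]*b[:,0]).sum(),(A*b).sum())
    R=np.array([[np.cos(yaw),-np.sin(yaw)],[np.sin(yaw),np.cos(yaw)]]);t=cz-R@cm
    return t,yaw,(meas-(model@R.T+t))*1000
P=[((38,97),.012),((740,22),.012),((18,137),.03),((752,62),.03),((757,172),.03),((638,72),.03)]
M=[[-105,-150],[-105,150],[-95,-150],[-95,150],[-45,150],[-95,105]]
t,y,e=fit(M,[onz('wrist',C(*p),z,m) for p,z in P]); print('stand',t,y,e)
R=np.array([[np.cos(y),-np.sin(y)],[np.sin(y),np.cos(y)]])
loc=lambda p:(R.T@(p[:2]-t))*1000
print('handle top local',loc(onz('wrist',C(83,345),.12,m)))
print('lever by tri side/wrist local',loc(tri(ray('side',D(362,354)),ray('scene',S(278,166)))[0]),loc(onz('wrist',C(330,315),.14,m)))
w=lambda x,yy:R@np.array([x,yy])/1000+t
for n,q in dict(handle0=(-58,-85),home_handle=(-58,20),lever_hinge=(-55,105),lever_up=(-72,105),lever_down=(-135,105),nozzle=(55,60),barrelfront=(20,60)).items(): print(n,w(*q))
bp=[onz('wrist',B(*p),.06,m) for p in [(43,452),(197,436),(175,555),(38,571)]]
print('box',*fit([[-60,-65],[-60,65],[60,65],[60,-65]],bp))
print('bat',tri(ray('wrist',B(137,577),m),ray('scene',S(632,285))))
E
```

```text
stand [0.5867 0.0156] 0.06635420172625167 [[ 0.3997  2.4111]
 [ 0.4357 -1.7043]
 [-0.3312  1.1389]
 [ 0.3495 -0.3483]
 [-0.3317 -1.2325]
 [-0.5221 -0.2649]]
handle top local [-60.0593 -85.3494]
lever by tri side/wrist local [-76.3608   3.8173] [-78.0068   6.1121]
handle0 [ 0.5345 -0.0731]
home_handle [0.5275 0.0317]
lever_hinge [0.5249 0.1167]
lever_up [0.5079 0.1156]
lever_down [0.4451 0.1114]
nozzle [0.6376 0.0791]
barrelfront [0.6027 0.0768]
box [0.5031 0.3347] 0.07157925419629503 [[ 1.1006  1.46  ]
 [ 2.5863 -1.25  ]
 [-2.2746 -2.3973]
 [-1.4122  2.1873]]
bat (array([0.5064, 0.297 , 0.1492]), [0.0026529276013211784, 0.0026529276013211945])
```

```bash
python3 -m crank '[{"delta_pos":[25,-42,0],"angular":[0,0,1.3],"jaw":255},{"delta_pos":[25,-42,0],"angular":[0,0,1.3],"jaw":255},{"delta_pos":[25,-42,0],"angular":[0,0,1.3],"jaw":255},{"delta_pos":[25,-42,0],"angular":[0,0,1.3],"jaw":255},{"delta_pos":[25,-42,0],"angular":[0,0,1.3],"jaw":255}]'
python3 -m crank '[{"delta_pos":[0,0,-36],"angular":[0,0,0],"jaw":255},{"delta_pos":[0,0,-36],"angular":[0,0,0],"jaw":255},{"delta_pos":[0,0,-36],"angular":[0,0,0],"jaw":255},{"delta_pos":[0,0,-36],"angular":[0,0,0],"jaw":255},{"delta_pos":[0,0,0],"angular":[0,0,0],"jaw":255}]'
```

```text
time_s: 1.65
eef_pos: [0.5338, -0.1083, 0.242]
tool_rot: [3.141, -0.0, -3.077]
contact_force: [1.3, 1.8, 0.2]
grip_width: -0.001
grip_force: 0.0
time_s: 2.15
eef_pos: [0.5305, -0.1054, 0.094]
tool_rot: [3.138, -0.008, -3.077]
contact_force: [-0.4, -0.2, 0.8]
grip_width: -0.001
grip_force: 0.0
```

```bash
python3 -m crank '[{"delta_pos":[-1,12,0],"angular":[0,0,0],"jaw":255},{"delta_pos":[-1,12,0],"angular":[0,0,0],"jaw":255},{"delta_pos":[-1,12,0],"angular":[0,0,0],"jaw":255},{"delta_pos":[-1,12,0],"angular":[0,0,0],"jaw":255},{"delta_pos":[-1,12,0],"angular":[0,0,0],"jaw":255}]'
python3 -m crank '[{"delta_pos":[-1,12,0],"angular":[0,0,0],"jaw":255},{"delta_pos":[0,12,0],"angular":[0,0,0],"jaw":255},{"delta_pos":[-1,10,0],"angular":[0,0,0],"jaw":255},{"delta_pos":[0,8,0],"angular":[0,0,0],"jaw":255},{"delta_pos":[0,6,0],"angular":[0,0,0],"jaw":255}]'
```

```text
time_s: 2.65
eef_pos: [0.5288, -0.0452, 0.0995]
tool_rot: [-3.141, 0.002, -3.077]
contact_force: [1.6, -2.2, 1.7]
grip_width: -0.0
grip_force: 1.2
time_s: 3.15
eef_pos: [0.5257, 0.0025, 0.098]
tool_rot: [3.141, -0.001, -3.077]
contact_force: [-1.2, -1.7, -0.4]
grip_width: -0.003
grip_force: 1.0
```

```bash
python3 -m crank '[{"delta_pos":[0,4,0],"angular":[0,0,0],"jaw":255},{"delta_pos":[0,4,0],"angular":[0,0,0],"jaw":255},{"delta_pos":[0,3,0],"angular":[0,0,0],"jaw":255},{"delta_pos":[0,3,0],"angular":[0,0,0],"jaw":255},{"delta_pos":[0,2,0],"angular":[0,0,0],"jaw":255}]'
```

```text
time_s: 3.65
eef_pos: [0.5261, 0.0156, 0.0982]
tool_rot: [-3.136, -0.001, -3.079]
contact_force: [-3.1, -22.4, 0.4]
grip_width: 0.001
grip_force: 11.2
```

```bash
python3 -m crank '[{"delta_pos":[0,-14,0],"angular":[0,0,0],"jaw":255},{"delta_pos":[0,-6,20],"angular":[0,0,0],"jaw":255},{"delta_pos":[-10,0,45],"angular":[0,0,0],"jaw":255},{"delta_pos":[-20,0,45],"angular":[0,0,0],"jaw":255},{"delta_pos":[-40,10,20],"angular":[0,0,0],"jaw":200}]'
python3 -m crank '[{"delta_pos":[-30,25,10],"angular":[0,0,0],"jaw":75},{"delta_pos":[-20,30,5],"angular":[0,0,0],"jaw":75},{"delta_pos":[0,30,0],"angular":[0,0,0],"jaw":75},{"delta_pos":[0,25,0],"angular":[0,0,0],"jaw":75},{"delta_pos":[0,0,0],"angular":[0,0,0],"jaw":75}]'
python3 - <<'E'
from h import *
m=optics.camera_model('wrist'); w=optics.camera('wrist')[:,:,::-1]; s=optics.camera('scene')[:,:,::-1]; d=optics.camera('side')[:,:,::-1]
import pickle; pickle.dump(m,open('wm.pkl','wb'))
for n,i in (('w2',w),('s2',s),('d2',d)): cv2.imwrite(f'pics/{n}.png',i)
o=np.zeros((600,800,3),np.uint8)
o[:360,:480]=cv2.convertScaleAbs(cv2.resize(w[200:380,80:320],None,fx=2,fy=2,interpolation=cv2.INTER_CUBIC),alpha=1.6,beta=15)
o[:, 480:]=cv2.resize(d[150:270,268:332],(320,600),interpolation=cv2.INTER_CUBIC)
o[370:600,:460]=cv2.resize(s[195:310,200:430],None,fx=2,fy=2)
cv2.imwrite('pics/m1.png',o)
E
```

```text
time_s: 4.15
eef_pos: [0.4583, 0.0067, 0.2315]
tool_rot: [-3.141, 0.005, -3.078]
contact_force: [1.0, -0.1, 1.2]
grip_width: 0.155
grip_force: 0.0
time_s: 4.65
eef_pos: [0.4061, 0.1197, 0.2436]
tool_rot: [3.14, 0.001, -3.075]
contact_force: [0.5, 0.0, 0.2]
grip_width: 0.708
grip_force: 0.0
```

View pics/m1.png

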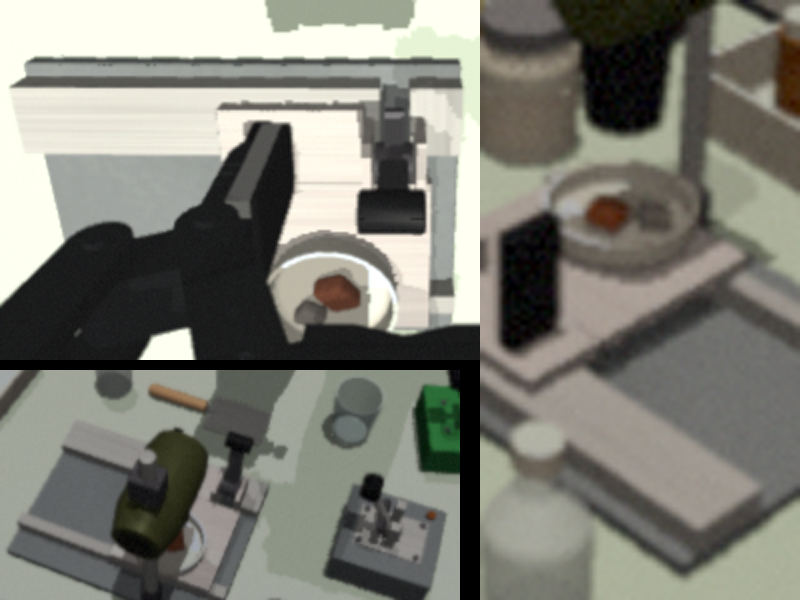

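The carriage is home: the dish is under the nozzle and the lever lines up with the notch at crop (395,85). Next I'll locate the grip.

```bash
python3 - <<'E'
from h import *
import pickle; m=pickle.load(open('wm.pkl','rb')); np.set_printoptions(precision=4,suppress=True)
p,g=tri(ray('wrist',(80+392/2-.25,200+211/2-.25),m),ray('scene',(200+239/2-.25,195+(442-370)/2-.25))); print(p,g)
print('onz .133',onz('wrist',(80+392/2-.25,200+211/2-.25),.133,m))
t=np.array([.5867,.0156]);y=.0664;R=np.array([[np.cos(y),-np.sin(y)],[np.sin(y),np.cos(y)]]);print('local',(R.T@(p[:2]-t))*1000)
s=r.observe();print(s['eef_pos'],s['tool_rot'],s['joint_positions'])
E
```

```text
[0.5013 0.1207 0.1327] [3.9080127004374735e-05, 3.908012700433019e-05]
onz .133 [0.5011 0.1207 0.133 ]
local [-78.1965 110.539 ]
[0.4063 0.1174 0.2432] [ 3.1414 -0.     -3.0767] [ 0.0822  0.0408 -0.2421  1.2879  0.0002  0.0173]
```

```bash
python3 -m crank '[{"delta_pos":[35,2,0],"angular":[0,0,0],"jaw":75},{"delta_pos":[35,1,0],"angular":[0,0,0],"jaw":75},{"delta_pos":[25,0,-25],"angular":[0,0,0],"jaw":75},{"delta_pos":[0,0,-20],"angular":[0,0,0],"jaw":75},{"delta_pos":[0,0,0],"angular":[0,0,0],"jaw":75}]'
python3 -m crank '[{"delta_pos":[0,0,-20],"angular":[0,0,0],"jaw":75},{"delta_pos":[0,0,-20],"angular":[0,0,0],"jaw":75},{"delta_pos":[0,0,-20],"angular":[0,0,0],"jaw":75},{"delta_pos":[0,0,-13],"angular":[0,0,0],"jaw":75},{"delta_pos":[0,0,0],"angular":[0,0,0],"jaw":75}]'
```

```text
time_s: 5.3
eef_pos: [0.5006, 0.1193, 0.1954]
tool_rot: [3.142, -0.005, -3.079]
contact_force: [-1.4, -0.2, 0.6]
grip_width: 0.707
grip_force: 0.0
time_s: 5.8
eef_pos: [0.5004, 0.1199, 0.1249]
tool_rot: [3.142, -0.002, -3.078]
contact_force: [-0.1, -0.1, -0.1]
grip_width: 0.707
grip_force: 0.0
```

```bash
python3 -m crank '[{"delta_pos":[0,0,0],"angular":[0,0,0],"jaw":180},{"delta_pos":[0,0,0],"angular":[0,0,0],"jaw":180},{"delta_pos":[0,0,0],"angular":[0,0,0],"jaw":180},{"delta_pos":[0,0,0],"angular":[0,0,0],"jaw":180},{"delta_pos":[0,0,0],"angular":[0,0,0],"jaw":180}]' 20
python3 - <<'E'
import numpy as np
# arc from current theta to 1.52, deltas mm in world, yaw .0664; pad advance as closing ignored
th=np.linspace(.29,1.53,16);x=-80*np.sin(th);z=80*np.cos(th)
for a,b in zip(np.diff(x),np.diff(z)): print(round(a*.998,1),round(a*.066,1),round(b,1))
E
```

```text
time_s: 6.3
eef_pos: [0.5018, 0.1201, 0.1268]
tool_rot: [-3.141, 0.002, -3.078]
contact_force: [-1.4, -4.1, 7.6]
grip_width: 0.392
grip_force: 24.1
-6.2 -0.4 -2.2
-6.0 -0.4 -2.7
-5.8 -0.4 -3.2
-5.5 -0.4 -3.6
-5.2 -0.3 -4.1
-4.9 -0.3 -4.5
-4.5 -0.3 -4.9
-4.0 -0.3 -5.2
-3.6 -0.2 -5.5
-3.1 -0.2 -5.8
-2.6 -0.2 -6.1
-2.1 -0.1 -6.3
-1.6 -0.1 -6.4
-1.1 -0.1 -6.5
-0.5 -0.0 -6.6
```

Gripped: 33 mm of opening for the 34 mm bar. Now I'll lead it round the hinge.

```bash
python3 -m crank '[{"delta_pos":[-6.2,-0.4,-2.2],"angular":[0,0,0],"jaw":180},{"delta_pos":[-6,-0.4,-2.7],"angular":[0,0,0],"jaw":180},{"delta_pos":[-5.8,-0.4,-3.2],"angular":[0,0,0],"jaw":180},{"delta_pos":[-5.5,-0.4,-3.6],"angular":[0,0,0],"jaw":180},{"delta_pos":[-5.2,-0.3,-4.1],"angular":[0,0,0],"jaw":180}]'
python3 -m crank '[{"delta_pos":[-4.9,-0.3,-4.5],"angular":[0,0,0],"jaw":180},{"delta_pos":[-4.5,-0.3,-4.9],"angular":[0,0,0],"jaw":180},{"delta_pos":[-4,-0.3,-5.2],"angular":[0,0,0],"jaw":180},{"delta_pos":[-3.6,-0.2,-5.5],"angular":[0,0,0],"jaw":180},{"delta_pos":[-3.1,-0.2,-5.8],"angular":[0,0,0],"jaw":180}]'
```

```text
time_s: 6.8
eef_pos: [0.4736, 0.1182, 0.1112]
tool_rot: [-3.14, 0.004, -3.078]
contact_force: [-0.5, -4.2, 7.3]
grip_width: 0.393
grip_force: 25.9
time_s: 7.3
eef_pos: [0.4527, 0.1169, 0.0847]
tool_rot: [-3.14, 0.002, -3.078]
contact_force: [-3.0, -5.0, 7.1]
grip_width: 0.394
grip_force: 28.8
```

```bash
python3 -m crank '[{"delta_pos":[-2.6,-0.2,-6.1],"angular":[0,0,0],"jaw":180},{"delta_pos":[-2.1,-0.1,-6.3],"angular":[0,0,0],"jaw":180},{"delta_pos":[-1.6,-0.1,-6.4],"angular":[0,0,0],"jaw":180},{"delta_pos":[-1.1,-0.1,-6.5],"angular":[0,0,0],"jaw":180},{"delta_pos":[-0.5,0,-6.6],"angular":[0,0,0],"jaw":180}]'
python3 -m crank '[{"delta_pos":[0,0,-2],"angular":[0,0,0],"jaw":180},{"delta_pos":[0,0,-1],"angular":[0,0,0],"jaw":180},{"delta_pos":[0,0,-1],"angular":[0,0,0],"jaw":180},{"delta_pos":[0,0,0],"angular":[0,0,0],"jaw":180},{"delta_pos":[0,0,0],"angular":[0,0,0],"jaw":180}]'
```

```text
time_s: 7.8
eef_pos: [0.4441, 0.1164, 0.0523]
tool_rot: [-3.14, 0.0, -3.078]
contact_force: [-4.4, -4.5, 6.0]
grip_width: 0.392
grip_force: 31.8
time_s: 8.3
eef_pos: [0.4439, 0.1163, 0.0482]
tool_rot: [-3.14, -0.001, -3.077]
contact_force: [-3.8, -5.2, 3.6]
grip_width: 0.385
grip_force: 31.9
```

```bash
python3 -m crank '[{"delta_pos":[0,0,-2],"angular":[0,0,0],"jaw":180},{"delta_pos":[0,0,-2],"angular":[0,0,0],"jaw":180},{"delta_pos":[0,0,-1],"angular":[0,0,0],"jaw":180},{"delta_pos":[0,0,0],"angular":[0,0,0],"jaw":180},{"delta_pos":[0,0,0],"angular":[0,0,0],"jaw":180}]'
python3 - <<'E'
from h import *
s=optics.camera('scene')[:,:,::-1]; d=optics.camera('side')[:,:,::-1];w=optics.camera('wrist')[:,:,::-1]
o=np.zeros((600,800,3),np.uint8)
o[:300,:400]=cv2.resize(s[195:270,280:380],(400,300),interpolation=cv2.INTER_CUBIC)
o[:300,400:]=cv2.resize(d[170:245,230:330],(400,300),interpolation=cv2.INTER_CUBIC)
o[300:,:400]=cv2.resize(w[200:420,130:423],(400,300))
cv2.imwrite('pics/m2.png',o)
E
```

```text
time_s: 8.8
eef_pos: [0.4441, 0.1163, 0.0447]
tool_rot: [-3.14, 0.001, -3.077]
contact_force: [-11.6, -5.2, 26.6]
grip_width: 0.395
grip_force: 35.1
```

View pics/m2.png

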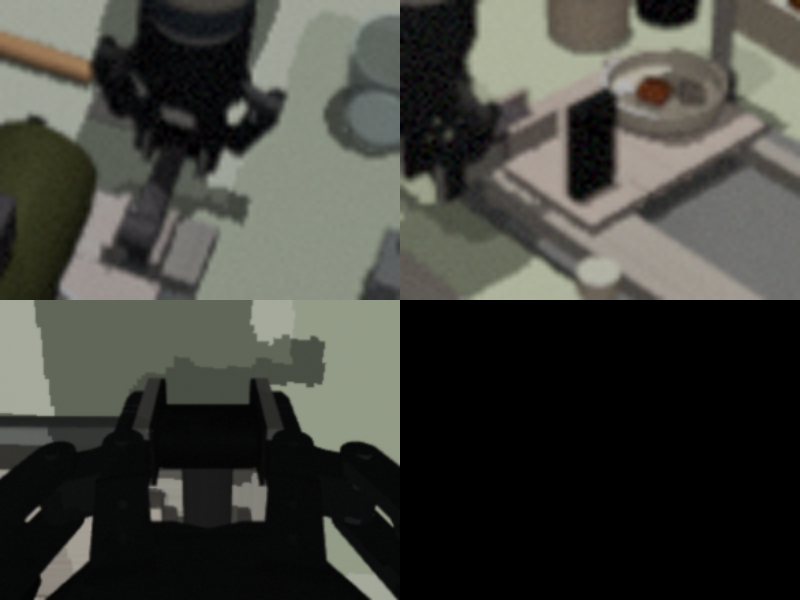

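The lever lies level against its stop, with a 27 N reaction, and is held between the pads. I'll release it and move up towards the control box.

```bash
python3 -m crank '[{"delta_pos":[0,0,3],"angular":[0,0,0],"jaw":120},{"delta_pos":[0,0,0],"angular":[0,0,0],"jaw":75},{"delta_pos":[0,0,0],"angular":[0,0,0],"jaw":75},{"delta_pos":[0,0,20],"angular":[0,0,0],"jaw":75},{"delta_pos":[0,0,45],"angular":[0,0,0],"jaw":75}]'
python3 -m crank '[{"delta_pos":[0,0,45],"angular":[0,0,0],"jaw":75},{"delta_pos":[0,0,45],"angular":[0,0,0],"jaw":75},{"delta_pos":[0,0,45],"angular":[0,0,8],"jaw":75},{"delta_pos":[5,10,0],"angular":[0,0,8.5],"jaw":75},{"delta_pos":[5,10,0],"angular":[0,0,8.5],"jaw":75}]'
python3 -m crank '[{"delta_pos":[10,10,0],"angular":[0,0,8.5],"jaw":90},{"delta_pos":[10,10,0],"angular":[0,0,8.5],"jaw":90},{"delta_pos":[10,10,0],"angular":[0,0,8.5],"jaw":90},{"delta_pos":[10,10,0],"angular":[0,0,8.5],"jaw":90},{"delta_pos":[10,10,0],"angular":[0,0,8.5],"jaw":90}]'
python3 -m crank '[{"delta_pos":[0,10,0],"angular":[0,0,8.5],"jaw":90},{"delta_pos":[0,4,0],"angular":[0,0,8.5],"jaw":90},{"delta_pos":[0,0,0],"angular":[0,0,6.5],"jaw":90},{"delta_pos":[0,0,0],"angular":[0,0,0],"jaw":90},{"delta_pos":[0,0,0],"angular":[0,0,0],"jaw":90}]'
python3 - <<'E'
from h import *
import pickle
m=optics.camera_model('wrist'); w=optics.camera('wrist')[:,:,::-1]; s=optics.camera('scene')[:,:,::-1]
pickle.dump(m,open('wm.pkl','wb')); cv2.imwrite('pics/w3.png',w)
o=np.zeros((600,800,3),np.uint8)
o[:420,:560]=cv2.convertScaleAbs(w,alpha=1.5,beta=15)
o[420:600,:320]=cv2.resize(s[210:300,280:440],(320,180),interpolation=cv2.INTER_CUBIC)
cv2.imwrite('pics/m3.png',o); cv2.imwrite('pics/s3.png',s)
E
```

```text
time_s: 9.45
eef_pos: [0.4426, 0.1168, 0.1088]
tool_rot: [3.142, -0.007, -3.077]
contact_force: [1.8, 0.3, -0.3]
grip_width: 0.708
grip_force: 0.0
time_s: 9.95
eef_pos: [0.4553, 0.1372, 0.2471]
tool_rot: [-3.141, 0.003, -2.635]
contact_force: [-0.5, -0.5, -0.7]
grip_width: 0.702
grip_force: 0.0
time_s: 10.45
eef_pos: [0.5049, 0.1875, 0.2454]
tool_rot: [3.141, -0.0, -1.893]
contact_force: [0.0, -0.8, -0.4]
grip_width: 0.647
grip_force: 0.0
time_s: 10.95
eef_pos: [0.5045, 0.201, 0.2455]
tool_rot: [3.141, 0.0, -1.492]
contact_force: [0.5, -0.0, 0.4]
grip_width: 0.651
grip_force: 0.0
```

View pics/m3.png

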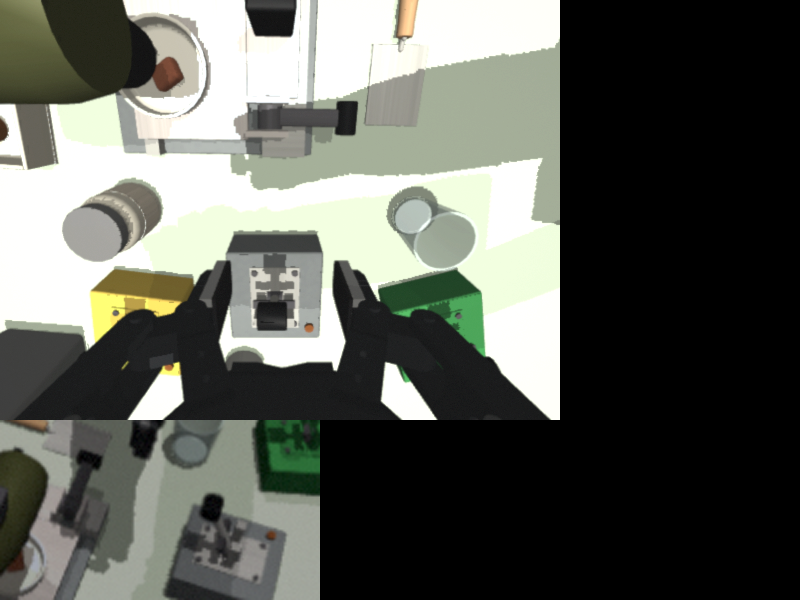

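The lever is level and the carriage home. The box top spans (231,252) to (321,335), with the bat grip at (272,316).

```bash
python3 - <<'E'
from h import *
import pickle; m=pickle.load(open('wm.pkl','rb')); np.set_printoptions(precision=4,suppress=True)
w=cv2.imread('pics/w3.png'); k=(w[285:345,240:305].max(2)<45).astype(np.uint8)
n,l,st,c=cv2.connectedComponentsWithStats(k); i=1+np.argmax(st[1:,4]); print('blob',st[i]+[240,285,0,0,0],c[i]+[240,285])
b=c[i]+[240,285]
s=cv2.imread('pics/s3.png');k=(s[240:268,372:400].max(2)<40).astype(np.uint8)
n,l,st,c2=cv2.connectedComponentsWithStats(k); i=1+np.argmax(st[1:,4]); print('blob',st[i],c2[i]+[372,240])
print(tri(ray('wrist',b,m),ray('scene',c2[i]+[372,240]))); print('z.15',onz('wrist',b,.15,m))
cs=[onz('wrist',p,.06,m)[:2] for p in [(231,253),(322,250),(320,335),(231,336)]];print(np.array(cs),np.mean(cs,0))
s=r.observe();print(s['eef_pos'],s['tool_rot'],s['joint_positions'])
E
```

```text
blob [ 256  291   37   39 1037] [271.9846 312.1148]
blob [  8   7  11  14 112] [385.4107 253.6696]
(array([0.5037, 0.2986, 0.146 ]), [0.0006419977044079865, 0.0006419977044078725])
z.15 [0.5043 0.295  0.15  ]
[[0.5579 0.2825]
 [0.448  0.2698]
 [0.4347 0.3968]
 [0.5552 0.4081]] [0.499  0.3393]
[0.5045 0.2009 0.2456] [ 3.1415  0.     -1.4916] [ 0.2243  0.2458  0.0124  1.3375  0.     -1.4257]
```

```bash
python3 -m crank '[{"delta_pos":[0,32,0],"angular":[0,0,0],"jaw":90},{"delta_pos":[0,32,0],"angular":[0,0,0],"jaw":90},{"delta_pos":[0,32,0],"angular":[0,0,0],"jaw":90},{"delta_pos":[0,0,-25],"angular":[0,0,0],"jaw":90},{"delta_pos":[0,0,0],"angular":[0,0,0],"jaw":90}]'
python3 -m crank '[{"delta_pos":[0,0,-25],"angular":[0,0,0],"jaw":90},{"delta_pos":[0,0,-25],"angular":[0,0,0],"jaw":90},{"delta_pos":[0,0,-20],"angular":[0,0,0],"jaw":90},{"delta_pos":[0,0,-8],"angular":[0,0,0],"jaw":90},{"delta_pos":[0,0,0],"angular":[0,0,0],"jaw":90}]'
python3 -m crank '[{"delta_pos":[0,0,0],"angular":[0,0,0],"jaw":200},{"delta_pos":[0,0,0],"angular":[0,0,0],"jaw":200},{"delta_pos":[0,0,0],"angular":[0,0,0],"jaw":200},{"delta_pos":[0,0,0],"angular":[0,0,0],"jaw":200},{"delta_pos":[0,0,0],"angular":[0,0,0],"jaw":200}]' 40
python3 - <<'E'
from h import *
w=optics.camera('wrist')[:,:,::-1]; s=optics.camera('scene')[:,:,::-1]
o=np.zeros((420,800,3),np.uint8)
o[:,:400]=cv2.convertScaleAbs(w[:,80:480],alpha=1.8,beta=20)
o[:300,400:]=cv2.resize(s[225:300,350:450],(400,300),interpolation=cv2.INTER_CUBIC)
cv2.imwrite('pics/m4.png',o)
E
```

```text
time_s: 11.55
eef_pos: [0.5033, 0.2972, 0.218]
tool_rot: [3.137, -0.001, -1.489]
contact_force: [-1.2, 0.4, 0.0]
grip_width: 0.651
grip_force: 0.0
time_s: 12.05
eef_pos: [0.5044, 0.2963, 0.1425]
tool_rot: [3.14, -0.0, -1.49]
contact_force: [-0.0, 0.7, 0.8]
grip_width: 0.646
grip_force: 0.0
time_s: 12.55
eef_pos: [0.5056, 0.297, 0.1442]
tool_rot: [-3.138, 0.0, -1.489]
contact_force: [3.1, -2.4, 6.4]
grip_width: 0.32
grip_force: 41.6
```

View pics/m4.png

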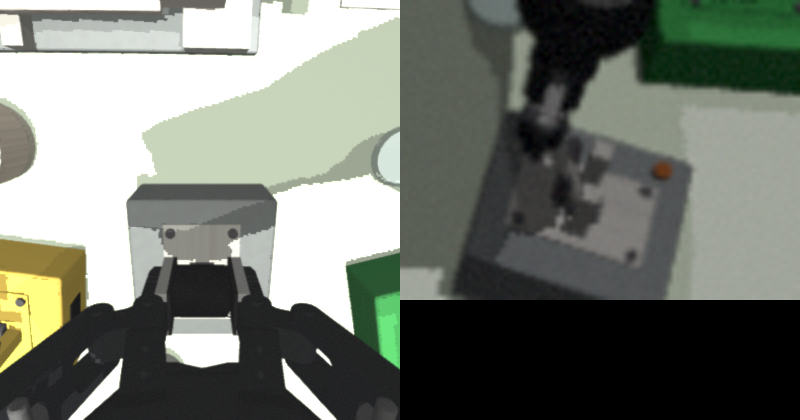

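The bat is held centrally over its flat ends. Now I'll pull outward along the shaft.

```bash
python3 -m crank '[{"delta_pos":[0.1,-1.4,3],"angular":[0,0,0],"jaw":200},{"delta_pos":[0.1,-1.4,3],"angular":[0,0,0],"jaw":200},{"delta_pos":[0.1,-1.4,3],"angular":[0,0,0],"jaw":200},{"delta_pos":[0.1,-1.5,3],"angular":[0,0,0],"jaw":200},{"delta_pos":[0.1,-1.5,3],"angular":[0,0,0],"jaw":200}]'
python3 - <<'E'
import numpy as np
th=np.linspace(-.45,.45,11);R=116.5
for a,b in zip(np.diff(R*np.sin(th)),np.diff(R*np.cos(th))): print(round(-.08*a,1),round(a*.997,1),round(b,1))
E
```

```text
time_s: 13.15
eef_pos: [0.5058, 0.2904, 0.1578]
tool_rot: [-3.14, 0.001, -1.489]
contact_force: [6.0, 4.0, -7.4]
grip_width: 0.32
grip_force: 40.0
-0.8 9.6 4.1
-0.8 9.9 3.2
-0.8 10.2 2.3
-0.8 10.4 1.4
-0.8 10.4 0.5
-0.8 10.4 -0.5
-0.8 10.4 -1.4
-0.8 10.2 -2.3
-0.8 9.9 -3.2
-0.8 9.6 -4.1
```

```bash
python3 -m crank '[{"delta_pos":[-0.8,9.6,4.1],"angular":[0,0,0],"jaw":200},{"delta_pos":[-0.8,9.9,3.2],"angular":[0,0,0],"jaw":200},{"delta_pos":[-0.8,10.2,2.3],"angular":[0,0,0],"jaw":200},{"delta_pos":[-0.8,10.4,1.4],"angular":[0,0,0],"jaw":200},{"delta_pos":[-0.8,10.4,0.5],"angular":[0,0,0],"jaw":200}]'

```

```text
time_s: 13.65
eef_pos: [0.5017, 0.3399, 0.1688]
tool_rot: [-3.141, -0.002, -1.49]
contact_force: [6.2, -2.6, -7.3]
grip_width: 0.322
grip_force: 39.8
```

```bash
python3 -m crank '[{"delta_pos":[-0.8,10.4,-0.5],"angular":[0,0,0],"jaw":200},{"delta_pos":[-0.8,10.4,-1.4],"angular":[0,0,0],"jaw":200},{"delta_pos":[-0.8,10.2,-2.3],"angular":[0,0,0],"jaw":200},{"delta_pos":[-0.8,9.9,-3.2],"angular":[0,0,0],"jaw":200},{"delta_pos":[-0.8,9.6,-4.1],"angular":[0,0,0],"jaw":200}]'

```

```text
time_s: 14.15
eef_pos: [0.4977, 0.39, 0.1573]
tool_rot: [-3.141, -0.003, -1.49]
contact_force: [6.3, -4.8, -4.8]
grip_width: 0.318
grip_force: 39.6
```

Flipped to the other side. Now I'll lower it into its seat.

```bash
python3 -m crank '[{"delta_pos":[0.1,-1.4,-3],"angular":[0,0,0],"jaw":200},{"delta_pos":[0.1,-1.4,-3],"angular":[0,0,0],"jaw":200},{"delta_pos":[0.1,-1.4,-3],"angular":[0,0,0],"jaw":200},{"delta_pos":[0.1,-1.5,-3],"angular":[0,0,0],"jaw":200},{"delta_pos":[0.1,-1,-2],"angular":[0,0,0],"jaw":200}]'

```

```text
time_s: 14.65
eef_pos: [0.4989, 0.3864, 0.1474]
tool_rot: [-3.136, 0.006, -1.488]
contact_force: [-1.8, 10.8, 31.6]
grip_width: 0.318
grip_force: 44.3
```

```bash
python3 -m crank '[{"delta_pos":[0,1,2.5],"angular":[0,0,0],"jaw":200},{"delta_pos":[0,0,0],"angular":[0,0,0],"jaw":200},{"delta_pos":[0,0,0],"angular":[0,0,0],"jaw":120},{"delta_pos":[0,0,0],"angular":[0,0,0],"jaw":100},{"delta_pos":[0,0,0],"angular":[0,0,0],"jaw":100}]'
python3 - <<'E'
from h import *
import pickle
pickle.dump(optics.camera_model('wrist'),open('wm.pkl','wb'));w=optics.camera('wrist')[:,:,::-1]; s=optics.camera('scene')[:,:,::-1]; d=optics.camera('side')[:,:,::-1]
for n,i in (('w5',w),('s5',s),('d5',d)): cv2.imwrite(f'pics/{n}.png',i)
E
```

```text
time_s: 15.15
eef_pos: [0.497, 0.3848, 0.1457]
tool_rot: [3.14, -0.001, -1.489]
contact_force: [0.9, -1.3, -0.6]
grip_width: 0.609
grip_force: 0.0
```

```bash
python3 -m crank '[{"delta_pos":[0,0,15],"angular":[0,0,0],"jaw":100},{"delta_pos":[0,0,30],"angular":[0,0,0],"jaw":100},{"delta_pos":[0,0,40],"angular":[0,0,0],"jaw":100},{"delta_pos":[0,-20,15],"angular":[0,0,0],"jaw":100},{"delta_pos":[0,-40,0],"angular":[0,0,0],"jaw":100}]'
python3 -m crank '[{"delta_pos":[0,-40,0],"angular":[0,0,0],"jaw":100},{"delta_pos":[0,0,0],"angular":[0,0,0],"jaw":100},{"delta_pos":[0,0,0],"angular":[0,0,0],"jaw":100},{"delta_pos":[0,0,0],"angular":[0,0,0],"jaw":100},{"delta_pos":[0,0,0],"angular":[0,0,0],"jaw":100}]'
python3 - <<'E'
from h import *
np.set_printoptions(precision=4,suppress=True)
m=optics.camera_model('wrist');w=optics.camera('wrist')[:,:,::-1]; s=optics.camera('scene')[:,:,::-1]; d=optics.camera('side')[:,:,::-1]
for n,i in (('w6',w),('s6',s),('d6',d)): cv2.imwrite(f'pics/{n}.png',i)
def proj(n,p,m=None):
    m=m or optics.camera_model(n);T=np.linalg.inv(np.array(m['cam_to_world']));K=np.array([[m['fx'],0,m['cx']],[0,m['fy'],m['cy']],[0,0,1.]])
    return cv2.projectPoints(np.array([p],float),cv2.Rodrigues(T[:3,:3])[0],T[:3,3],K,np.array(m['D'],float))[0][0,0]
hx,hy=.5015,.3405
for rad in (.100,.105,.113):
    p=[hx-.08*rad*.435,hy+rad*.435,.06+rad*.9]; print('pred',rad,*[proj(n,p,m if n=='wrist' else None) for n in('wrist','scene','side')])
p=[hx-.08*.0435,hy+.0435,.15];rays={}
for n,im,t,q in (('wrist',w,40,26),('scene',s,42,12),('side',d,42,12)):
    u=proj(n,p,m if n=='wrist' else None).astype(int);o=u-q
    k=(im[o[1]:o[1]+2*q,o[0]:o[0]+2*q].max(2)<t).astype(np.uint8);N,l,st,c=cv2.connectedComponentsWithStats(k)
    if N<2: print(n,'none');continue
    i=1+np.argmax(st[1:,4]);print(n,st[i],c[i]+o);rays[n]=ray(n,c[i]+o,m if n=='wrist' else None)
    if n=='side': print('\n'.join(''.join('#' if v<42 else '.' for v in x) for x in im[o[1]:o[1]+2*q,o[0]:o[0]+2*q].max(2)))
print('ss',tri(rays['scene'],rays['side']));print('ws',tri(rays['wrist'],rays['side']))
print('sc-w',tri(rays['wrist'],rays['scene']))
E
```

```text
time_s: 15.8
eef_pos: [0.4981, 0.326, 0.2482]
tool_rot: [-3.138, 0.002, -1.486]
contact_force: [1.2, -0.7, -0.9]
grip_width: 0.613
grip_force: 0.0
time_s: 16.3
eef_pos: [0.4974, 0.2857, 0.2459]
tool_rot: [3.141, -0.0, -1.488]
contact_force: [0.7, 0.6, 0.2]
grip_width: 0.605
grip_force: 0.0
pred 0.1 [270.3441 315.5287] [419.4254 263.9207] [201.7697 141.8992]
pred 0.105 [270.1917 320.6067] [420.7822 263.2513] [201.244 140.418]
pred 0.113 [269.9397 329.0074] [422.9737 262.1693] [200.4016 138.0433]
wrist [ 11  14  31  30 812] [270.3608 317.0628]
scene [  7   7  12  14 119] [419.8487 264.2857]
side [ 8  9 10  9 62] [201.7097 141.7097]
..................#.....
........................
........................
........................
........................
........................
........................
........................
........................
............####........
..........#######.......
.........#########......
.........#########......
........##########......
.........#########......
.........#######........
..........#####.........
...........##...........
........................
........................
........................
........................
........................
........................
ss (array([0.4986, 0.3852, 0.15  ]), [2.0519205990370213e-05, 2.051920599030427e-05])
ws (array([0.4981, 0.385 , 0.1504]), [0.00035560767095351017, 0.000355607670953602])
sc-w (array([0.4981, 0.3855, 0.1499]), [0.00038201517085208815, 0.00038201517085208257])
```

The bat is measured on its on-side at (0.498, 0.385, 0.150), which is where a seated bat leaning 0.45 rad should be. The robot is touching nothing, so I'm handing in.

```bash
python3 -c "
from cell import r
print(r.close_job())"
```

```text
the job is handed in; nothing more can be done
None
```

The job is handed in at about 16 s: the carriage was pushed home against its stop, the cam lever pressed level against its stop to lock it, and then the bat flipped to on and measured seated by the cameras; the arm touched nothing else that I know of, though I did not re-measure the bystanders.

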